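Pin the sliding deck of a sampling station to its hidden index plate

TASK

Slide the sampling station's deck along its rail to about the index line and lock it there: take the lock pin from its stand and push it down through the hole in the deck into the hole of the index plate underneath, fully home, so that the pin's head rests on the deck's collar, and let go. The lower hole is out of sight and seldom exactly at the line, so feel for it with the pin pressed lightly and never force it (keep the push under about 30 N); do not disturb the glassware and other things around.

Things in the scene. Friction and masses are not known exactly. Their poses are not given: they have to be found in the camera images.
- rail: Sizes here are in mm. Fixed aluminium rail, 110 wide (its x), 340 long (its y), 40 high; origin: centre of its underside, z up; the deck slides on it along y. Inside, under all the deck's travel, lies a clamped flat steel index plate, top 38 above the origin, 20 thick, with one round through hole, 13.6 diameter, 0.5 chamfer. Below the plate is room for the pin down to 5 above the origin
- index_line (a point): Point at the index line, on the rail's centre line (x = 0), 40 to the -y side of its centre, on top of the index plate (38 above the worktop); axes as the rail. Thin dark lines on rail and deck mark it and the deck's hole. The index plate's hole lies on the centre line, up to 12 mm to either side (along y) of this point; it is not seen or measured, only felt
- deck (a joint): deck position along the rail's y in m: 0 when the deck's hole is at the index line, grows as the deck moves to the rail's +y; range -0.025 to 0.085, light friction of about 1.5 N, stays where it is left
- deck_grip (a point): Point to grip on the deck's black upright grip, a block 16 wide (x), 30 long (y), 40 high on the deck; 16 below its top, 24 above the deck; axes as the rail; 52 to the -y side of the deck's hole. Deck: 110 x 220 x 12, top 52 above the worktop. On the hole's other side the deck carries a blue cooling block 74 x 107 x 38 high, near face 36 from the hole's centre
- deck_hole (a point): Centre of the mouth of the deck's round through hole, 14 diameter, at the top of a 30 x 30 collar that stands 6 above the deck (58 above the worktop); axes as the rail. The hole is 18 deep through collar and deck; 2 below its lower end is the top of the index plate
- pin: Loose lock pin, about 80 g; origin: centre of its lower tip, z up the shaft. Round steel shaft 12 diameter, 50 long, lowest 1.5 tapered to 10.4; above it a black rectangular head 22 (its x) x 32 (y) x 34 high. At the start it stands upright in the stand, head resting on it. Fully home in the deck, its tip is 8 above the worktop
- pin_head (a point): point to grip on the pin's head: on the pin's axis, 22 above the head's underside, 72 above the tip, 12 below the top; grip across the 22 mm (pin's x); axes as the pin
- pin_tip (a point): centre of the lower end of the pin's shaft; axes as the pin
- stand: Fixed grey plastic block 60 x 60 x 54 high with a 14 diameter, 52 deep hole in its top, in which the pin stands; origin at the centre of its underside. It stands either left or right of the rail
- timer: bystander: white bench timer, 54 x 62 x 62, loose, on the other side of the rail from the stand; origin at the centre of its underside
- beaker: bystander: plastic beaker, 96 diameter, 100 high, loose; origin at the centre of its underside
- dropper: bystander: dropper bottle, 38 diameter, 90 high, loose; origin at the centre of its underside
- flask_3: bystander: conical flask with foil cap, 92 diameter, 179 high, loose; origin at the centre of its underside
- flask_4: bystander: conical flask with foil cap, 92 diameter, 179 high, loose; origin at the centre of its underside
- petri_stack: bystander: stack of petri dishes, 91 diameter, 113 high, loose; origin at the centre of its underside
Mind the look-alikes: they are no part of the job. Several things look just like the pin: the one meant starts farthest from the robot's base.

How it is judged:
By the outcome, as a careful person would: the job done as asked, in the order asked, and still so for the second after the job is handed in, with the robot touching nothing.
It also fails if it takes over 72 s, if anything falls off the work surface, if the arm or the gripper's body presses on something with over 40 N, if the wrist force passes 120 N, or if a joint passes its speed limit or range.

ROBOT

A 6-joint arm with a two-finger parallel gripper is mounted at the origin on a cart in front of the work surface, level with it; the furniture and walls round the work are solid. World frame = base frame: x ahead of the robot, y to its left, z up, the work surface at z = 0. Lengths are in m, angles in rad, forces in N, time in s.
With the tool pointing down it reaches from about 0.35 to 0.8 m from the base axis. Payload 7.3 kg.
Tool frame: the origin (TCP) lies between the finger pads; the fingertips stand 25 mm ahead of it and the grasp point (between the pads) lies 6 mm ahead of it (r.tip_extent is the distance from the TCP to the fingertips, in m); z points along the fingers, y is the direction in which the jaws open and shut (so a half turn about z gives the same grasp; the last joint's range is limited). The gripper opens to 85 mm and grips with 20 to 120 N. Pads are 22 mm wide; open, the fingers measure 114 mm over their backs; the gripper's body (76 mm by 85 mm) begins 54 mm behind the grasp point. The pads swing forward as they close: fully open they stand 13 mm farther back than shut.
Start: joints at [-1.463, 0.342, 1.524, -0, 1.275, -0.146], TCP at [0.132, -0.508, 0.256] pointing down, gripper open.
Joint ranges: [-2.53, 2.53], [-0.77, 2.02], [0.04, 2.7], [-1, 4.14], [0.28, 2.66], [-3.11, 3.11]. Speed limits (rad/s): [2.57, 2.57, 3.14, 3.14, 3.14, 3.14].

INTERFACE

Orientations are given as a unit quaternion [x, y, z, w].
In Python, from workcell import r, command_gripper, optics gives the robot as it stands. The module is installed in compiled form; this text tells all that it offers. Calls block until the motion is done:
- r.reach(position, orientation): joint-space move of the TCP to a pose.
- r.move_straight(position, orientation=None, speed=0.15, max_force=None): straight line of the TCP; orientation=None keeps the orientation; speed is the mean speed in m/s. With max_force (N) it stops when the force on the tool has changed by that much, and returns True; else False.
- r.movej(angles): joint-space move.
- command_gripper(opening, force=None): finger opening in m; force is the grip in N (None keeps the last); returns when the fingers have stopped.
- r.hold(seconds).
- r.solve_ik(position, orientation): joint angles nearest the present ones, or None.
- r.read_state(): the state.
- optics.get_image(name): name is "side" or "top"; returns (picture, depth): 384x512x3 uint8, red, green, blue; 384x512 float32, m along the optical axis (not along the pixel's ray), 0 where there is no reading.
- optics.camera_model(name): a dict with "K" (3x3 intrinsics, pixels), "k1" (the pictures are not rectified: a ray, as slopes to the right and down, at radius r is drawn at 1 + k1 r^2 times it, then the intrinsics apply), "R" (3x3) and "t" (3): a world point X has camera coordinates R X + t. Camera axes: x right, y down, z forward; pixel columns grow to the right and rows downward; lengths in m; the calibration is good to about 2 mm. A picture is of the moment at which its call begins. camera_model takes no time and is no camera call.
A pose or a line that the arm cannot do raises r.PlanningError and nothing moves.
- r.finish_job(): hands the job in, once; it reports no verdict.
The state is a dict: "time_s": time; "joint_positions": joint angles; "dq": joint speeds; "tau": joint torques, N m; "eef_pos": TCP position; "eef_rot": TCP orientation; "contact_force": force on the tool from outside, world axes, zero at the start; "torque": the same for the moment, N m; "grip_width": finger opening in m.
Only numpy, scipy, OpenCV 4.12 (cv2) and the standard library are available. Lean on these libraries where they do the work, as an engineer would, in place of code of your own. Each camera call takes 0.05 s, during which the arm holds its last target.

## Working session

There is one attempt and no reset: what is moved stays moved. The work goes in short steps, each a Python script; the robot and the scene stay as the last script left them, time stands still between calls to the robot, and variables do not carry over. Pictures are saved under pics/ and viewed, and the job is handed in when it is done.

```bash
mkdir -p pics; ls; python3 - <<'E'
from workcell import r, command_gripper, optics
import cv2
for n in("side","top"):
    p,d=optics.get_image(n); cv2.imwrite(f"pics/{n}0.png",p[:,:,::-1])
    import numpy as np; np.savez(f"{n}0.npz",p=p,d=d)
    m=optics.camera_model(n); print(n,m)
s=r.read_state(); print(s)
E
```

```text
pics
side {'K': array([[449.74001609,   0.        , 254.75682979],
       [  0.        , 449.74001609, 193.83370469],
       [  0.        ,   0.        ,   1.        ]]), 'k1': 0.04836844003719128, 'R': array([[ 0.99966331, -0.01583537,  0.02055508],
       [ 0.0056883 , -0.63916683, -0.76904708],
       [ 0.02531627,  0.76890507, -0.63886155]]), 't': array([-0.53871357,  0.04851573,  1.31155181])}
top {'K': array([[397.89817866,   0.        , 249.92909851],
       [  0.        , 397.89817866, 190.35622258],
       [  0.        ,   0.        ,   1.        ]]), 'k1': -0.0017619075259925818, 'R': array([[-0.01259518, -0.99963125,  0.02405663],
       [-0.98912334,  0.00892955, -0.1468172 ],
       [ 0.14654825, -0.02564417, -0.98887107]]), 't': array([-0.01249046,  0.57249599,  1.10360298])}
{'time_s': 0.1, 'joint_positions': array([-1.46301054e+00,  3.42618447e-01,  1.52488367e+00,  2.23051991e-05,
        1.27539583e+00, -1.46004266e-01]), 'dq': array([ 0.00193065, -0.00163747, -0.00254147,  0.00089416, -0.00147572,
        0.00071136]), 'tau': array([ 1.75374549e-03, -4.34449553e+01, -2.46489894e+01, -1.75225650e-04,
        4.75002758e-03,  2.39699801e-06]), 'eef_pos': array([ 0.13180625, -0.50786957,  0.25572659]), 'eef_rot': array([ 9.91959824e-01,  1.26551495e-01,  2.31363109e-05, -6.52325046e-04]), 'contact_force': array([0.68172578, 0.45553828, 0.15126675]), 'torque': array([0.00493844, 0.01538183, 0.00324546]), 'grip_width': 0.0855828270246467}
```

View pics/side0.png

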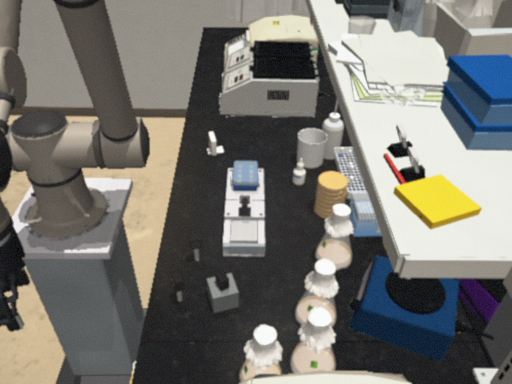

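View pics/top0.png

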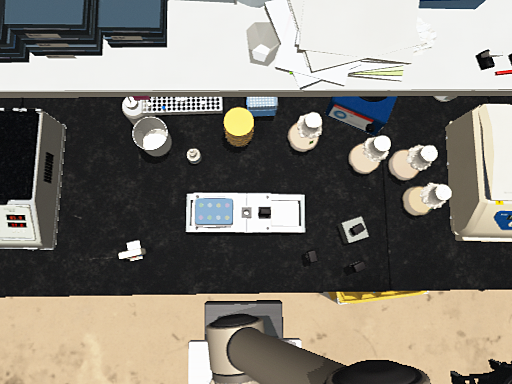

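The side view shows the rail at about (245,215) and the stand with a pin at (224,290), with dark loose blocks at (195,250) and (180,290). In the top view the rail is at (246,213), with its collar and hole at (247,212) and the deck grip at (265,212). The stand and its pin are at (354,229), and the look-alikes are at (311,256) and (354,267). I'll enlarge these areas.

```bash
python3 - <<'E'
import cv2,numpy as np
t=cv2.imread("pics/top0.png");s=cv2.imread("pics/side0.png")
cv2.imwrite("pics/topc.png",cv2.resize(t[180:290,180:380],None,fx=4,fy=4,interpolation=cv2.INTER_CUBIC))
cv2.imwrite("pics/sidec.png",cv2.resize(s[150:320,160:290],None,fx=3.5,fy=3.5,interpolation=cv2.INTER_CUBIC))
E
```

```text
(no output)
```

View pics/topc.png

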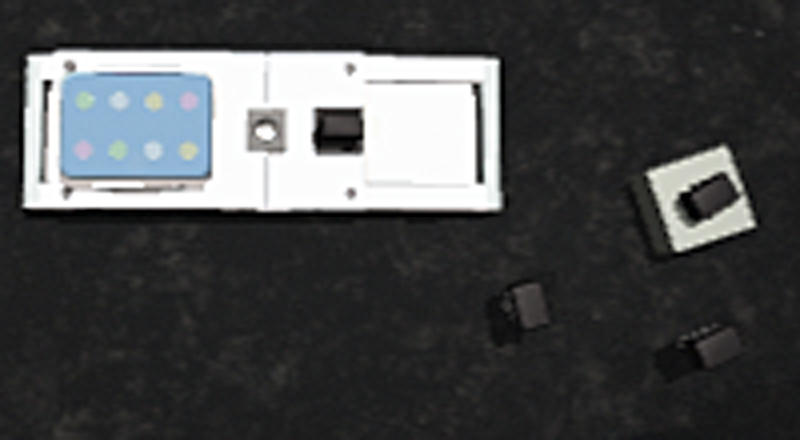

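View pics/sidec.png

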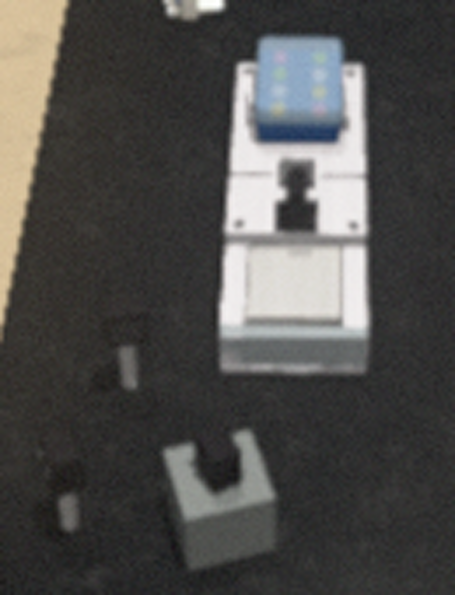

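```bash
cat > h.py <<'E'
import numpy as np,cv2
from workcell import r,command_gripper,optics
def ray(n,uv):
    m=optics.camera_model(n); D=np.array([m['k1'],0,0,0.])
    q=cv2.undistortPoints(np.float64(uv).reshape(-1,1,2),m['K'],D).reshape(-1,2)
    d=np.c_[q,np.ones(len(q))]@m['R']; c=-m['R'].T@m['t']
    return c,d
def onz(n,uv,z):
    c,d=ray(n,uv); return c+d*((z-c[2])/d[:,2])[:,None]
def tri(ut,us):
    c1,d1=ray('top',ut);c2,d2=ray('side',us);out=[]
    for a,b in zip(d1,d2):
        s=np.linalg.lstsq(np.c_[a,-b],c2-c1,rcond=None)[0]
        p,q=c1+a*s[0],c2+b*s[1]; out.append(np.r_[(p+q)/2,np.linalg.norm(p-q)])
    return np.array(out)
def proj(n,X):
    m=optics.camera_model(n); X=np.float64(X).reshape(-1,3)
    return cv2.projectPoints(X,cv2.Rodrigues(m['R'])[0],m['t'],m['K'],np.array([m['k1'],0,0,0.]))[0].reshape(-1,2)
E
python3 - <<'E'
from h import *
np.set_printoptions(precision=4,suppress=True)
T=np.load('top0.npz');S=np.load('side0.npz')
def c3(n,A,uv):
    m=optics.camera_model(n);c,d=ray(n,uv);
    return np.array([c+dd*A['d'][int(round(v)),int(round(u))] for dd,(u,v) in zip(d,uv)])
# depth checks
for nm,uv in [('rail top -y',(285,213)),('deck',(257,205)),('collar',(243,212)),('grip',(264,212)),('block',(213,211)),('stand top',(350,238)),('pinA',(357,230)),('B',(312,256)),('C',(358,267))]:
    print(nm,c3('top',T,[uv])[0])
# rail mask
hs=cv2.cvtColor(T['p'],cv2.COLOR_RGB2HSV)
for lo,hi,nm in [((0,0,150),(180,60,255),'white')]:
    m=cv2.inRange(hs,lo,hi); sub=np.zeros_like(m); sub[185:245,180:310]=m[185:245,180:310]
    cs=max(cv2.findContours(sub,0,2)[0],key=cv2.contourArea); rc=cv2.minAreaRect(cs); print('rail',rc,cv2.boxPoints(rc))
    sub=np.zeros_like(m); sub[215:246,340:371]=cv2.inRange(hs,(0,0,100),(180,80,255))[215:246,340:371]
    cs=max(cv2.findContours(sub,0,2)[0],key=cv2.contourArea); hb=cv2.minAreaRect(cs); print('stand',hb,cv2.boxPoints(hb))
    print(onz('top',cv2.boxPoints(hb),.054), onz('top',[hb[0]],.054))
    print('railpts',onz('top',cv2.boxPoints(rc),.040))
E
```

```text
rail top -y [ 0.5061 -0.1186  0.0399]
deck [ 0.5291 -0.0382  0.0482]
collar [0.5087 0.002  0.0565]
grip [ 0.5049 -0.0552  0.0906]
block [0.509  0.0841 0.0913]
stand top [ 0.4323 -0.2988  0.0539]
pinA [ 0.453  -0.3094  0.0893]
B [ 0.3842 -0.1841  0.0839]
C [ 0.3532 -0.3081  0.0853]
rail ((245.0, 212.5), (39.0, 118.0), 90.0) [[186. 193.]
 [304. 193.]
 [304. 232.]
 [186. 232.]]
stand ((354.60003662109375, 229.3000030517578), (21.81971549987793, 21.81971549987793), 71.56504821777344) [[340.8    222.4   ]
 [361.5    215.5   ]
 [368.4001 236.2   ]
 [347.7    243.1   ]]
[[ 0.4765 -0.2747  0.054 ]
 [ 0.4955 -0.3348  0.054 ]
 [ 0.4367 -0.3513  0.054 ]
 [ 0.4182 -0.2916  0.054 ]] [[ 0.4566 -0.3131  0.054 ]]
railpts [[ 0.5667  0.165   0.04  ]
 [ 0.5635 -0.1751  0.04  ]
 [ 0.4513 -0.1715  0.04  ]
 [ 0.4551  0.1638  0.04  ]]
```

```bash
python3 - <<'E'
import cv2
t=cv2.imread("pics/top0.png");s=cv2.imread("pics/side0.png")
cv2.imwrite("pics/a.png",cv2.resize(t[188:240,182:310],None,fx=6,fy=6,interpolation=cv2.INTER_NEAREST))
cv2.imwrite("pics/b.png",cv2.resize(s[155:260,215:275],None,fx=5.5,fy=5.5,interpolation=cv2.INTER_NEAREST))
a=cv2.resize(t[212:250,335:375],None,fx=10,fy=10,interpolation=cv2.INTER_NEAREST)
b=cv2.resize(s[265:315,203:243],None,fx=10,fy=10,interpolation=cv2.INTER_NEAREST)[:380+120]
a=cv2.copyMakeBorder(a,0,120,0,0,0)
cv2.imwrite("pics/c.png",cv2.hconcat([a,b]))
E
```

```text
(no output)
```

View pics/a.png

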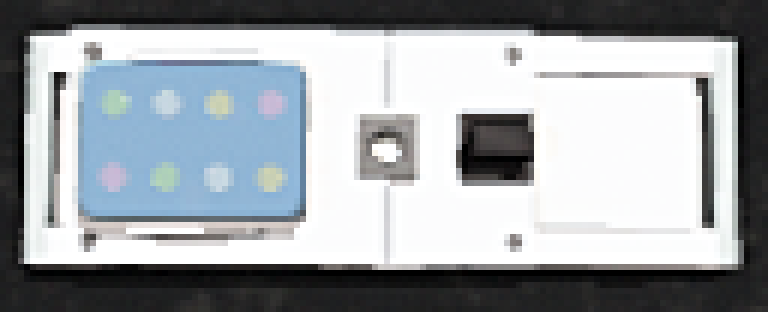

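View pics/b.png

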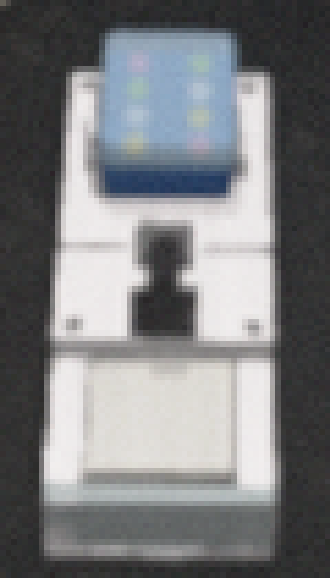

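View pics/c.png

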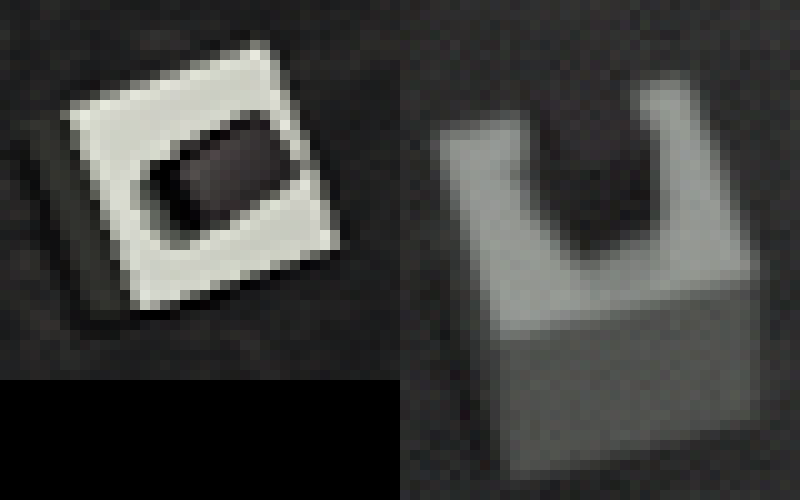

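```bash
cat > meas.py <<'E'
from h import *
np.set_printoptions(precision=4,suppress=True)
def cross(p,lo,hi,th,rev=False):
    seg=p[lo:hi][::-1] if rev else p[lo:hi]
    i=np.argmax(seg>th); f=(th-seg[i-1])/(seg[i]-seg[i-1]); x=i-1+f
    return hi-1-x if rev else lo+x
T=np.load('top0.npz');g=T['p'].min(2).astype(float)
def side(us,z):
    up=onz('top',[(u,cross(g[:,u],185,205,110)) for u in us],z)
    dn=onz('top',[(u,cross(g[:,u],220,242,110,True)) for u in us],z)
    return up,dn
for us,z in((range(234,268),.052),(range(276,300),.040)):
    for e in side(us,z):
        k=np.polyfit(e[:,1],e[:,0],1); print('edge slope',k,'at z',z, e[:,0].mean(),e[:,1].mean(),(e[:,0]-np.polyval(k,e[:,1])).std())
L=onz('top',[(cross(g[v],178,200,110),v) for v in range(200,226)],.04)
R=onz('top',[(cross(g[v],290,312,110,True),v) for v in range(200,226)],.04)
print('ends y',np.median(L[:,1]),np.median(R[:,1]),'len',np.median(L[:,1])-np.median(R[:,1]),np.polyfit(L[:,0],L[:,1],1)[0],np.polyfit(R[:,0],R[:,1],1)[0])
# collar
gg=g[203:222,236:257]; 
m=((g<190)).astype(np.uint8); sub=np.zeros_like(m); sub[204:221,238:255]=m[204:221,238:255]
print(sub[204:221,238:255])
print('hole from px',onz('top',[(246.0,212.3)],.058), 'grip top',onz('top',[(264.4,212)],.092))
# side
S=np.load('side0.npz');gs=S['p'].min(2).astype(float)
for z,vs in((.052,range(203,212)),(.040,range(224,238))):
  a=onz('side',[(cross(gs[v],212,235,110),v) for v in vs],z);b=onz('side',[(cross(gs[v],250,275,110,True),v) for v in vs],z)
  print('side edges x',z,a[:,0].mean(),b[:,0].mean(),(a[:,0].mean()+b[:,0].mean())/2,a[:,1].mean(),np.polyfit(a[:,1],a[:,0],1)[0],np.polyfit(b[:,1],b[:,0],1)[0])
E
python3 meas.py
```

```text
edge slope [0.0122 0.5654] at z 0.052 0.5651375299568583 -0.02001061011551012 0.00018893034309315574
edge slope [0.0195 0.4525] at z 0.052 0.4521725844961674 -0.018562523774636304 0.0005670978821081678
edge slope [0.0233 0.5655] at z 0.04 0.5625529745370655 -0.12723372542487876 0.00015500810896012276
edge slope [0.0283 0.455 ] at z 0.04 0.45152919390412743 -0.12429253080440579 0.00012836023988561067
ends y 0.16555039093466367 -0.17453987383158034 len 0.34009026476624404 -0.008074361141159258 -0.027784858954774044
[[0 0 0 0 0 0 0 0 0 0 0 0 0 0 0 0 0]
 [0 0 0 0 0 0 0 0 0 0 0 0 0 0 0 0 0]
 [0 0 0 0 0 0 0 0 0 0 0 0 0 0 0 0 0]
 [0 0 0 0 1 1 1 1 0 0 1 1 1 0 0 0 0]
 [0 0 0 0 1 1 1 1 1 1 1 1 1 0 0 0 0]
 [0 0 0 0 1 1 1 1 1 1 1 1 1 0 0 0 0]
 [0 0 0 0 1 1 1 1 1 1 1 1 1 0 0 0 0]
 [0 0 0 0 1 1 1 1 1 1 1 1 1 0 0 0 0]
 [0 0 0 0 1 1 0 0 0 0 1 1 1 0 0 0 0]
 [0 0 0 0 1 1 0 0 0 0 0 1 1 0 0 0 0]
 [0 0 0 0 1 1 1 0 0 0 1 1 1 0 0 0 0]
 [0 0 0 0 1 1 1 1 1 1 1 1 1 0 0 0 0]
 [0 0 0 0 1 1 1 1 1 1 1 1 1 0 0 0 0]
 [0 0 0 0 1 1 1 1 1 1 1 1 1 1 0 0 0]
 [0 0 0 0 0 0 0 0 0 0 0 0 0 0 0 0 0]
 [0 0 0 0 0 0 0 0 0 0 0 0 0 0 0 0 0]
 [0 0 0 0 0 0 0 0 0 0 0 0 0 0 0 0 0]]
hole from px [[ 0.5076 -0.0064  0.058 ]] grip top [[ 0.5048 -0.0562  0.092 ]]
side edges x 0.052 0.45100899286918533 0.5651132189211064 0.5080611058951459 -0.04021425518762321 0.002176647021179083 0.02423137433032086
side edges x 0.04 0.45019512234518116 0.563026316325628 0.5066107193354046 -0.12153004176250048 0.015599040607277338 0.016128947147241446
```

```bash
python3 - <<'E'
from h import *
np.set_printoptions(precision=4,suppress=True)
tp=np.array([(70,105),(265,45),(340,245),(140,308)])/10+np.array([335,212])-.5
sd=np.array([(290,75),(350,270),(100,330),(40,130)])/10+np.array([203,265])-.5
q=tri(tp,sd);print('stand corners',q,q.mean(0)); e=q[:,:2]
for i in range(4): d=e[(i+1)%4]-e[i]; print(np.linalg.norm(d),np.degrees(np.arctan2(d[1],d[0])))
a=np.array([182,188]);b=np.array([215,155])
print('deck -y corners',tri([np.array((536,268))/6+a-.5,np.array((536,30))/6+a-.5],[np.array((50,346))/5.5+b-.5,np.array((275,342))/5.5+b-.5]))
print('deck line ends',tri([np.array((388,268))/6+a-.5,np.array((388,30))/6+a-.5],[np.array((60,246))/5.5+b-.5,np.array((274,248))/5.5+b-.5]))
t=cv2.imread("pics/top0.png");s=cv2.imread("pics/side0.png")
f=lambda im,k:cv2.resize(np.clip(im.astype(float)*3,0,255).astype(np.uint8),None,fx=k,fy=k,interpolation=cv2.INTER_CUBIC)
cv2.imwrite("pics/d.png",cv2.hconcat([f(t[216:242,342:372],13),f(s[266:292,206:236],13)]))
cv2.imwrite("pics/e.png",cv2.hconcat([f(t[200:225,235:280],8),f(s[188:222,225:270],8)[:200]]))
E
```

```text
stand corners [[ 0.4777 -0.2768  0.0538  0.0002]
 [ 0.4935 -0.3337  0.053   0.0012]
 [ 0.4371 -0.3515  0.0544  0.0004]
 [ 0.4199 -0.2939  0.0543  0.0009]] [ 0.4571 -0.314   0.0539  0.0007]
0.05903655265907034 -74.46699807776756
0.059209991346075984 -162.4834403007824
0.06012163126744271 106.59238645191128
0.060293960810144445 16.459194091665125
deck -y corners [[ 0.4514 -0.0763  0.0457  0.0005]
 [ 0.5638 -0.0782  0.0509  0.001 ]]
deck line ends [[ 0.453  -0.0063  0.0515  0.0017]
 [ 0.5649 -0.0076  0.0522  0.0003]]
```

View pics/d.png

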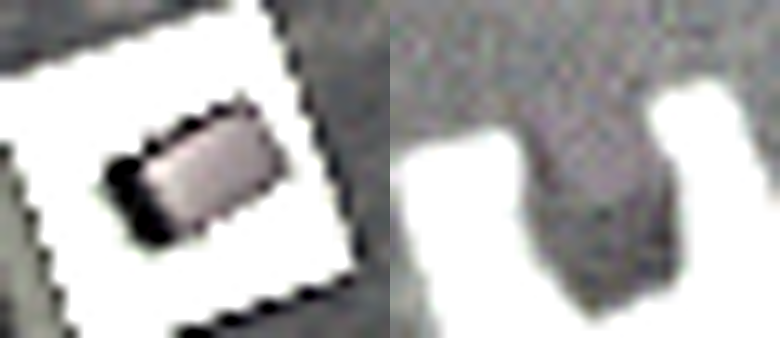

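View pics/e.png

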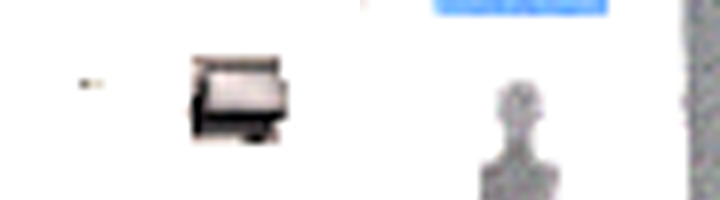

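```bash
python3 - <<'E'
from h import *
np.set_printoptions(precision=4,suppress=True)
T=np.load('top0.npz');S=np.load('side0.npz')
g=cv2.resize(T['p'][216:242,342:372].max(2),None,fx=8,fy=8,interpolation=cv2.INTER_CUBIC)
m=cv2.inRange(g,42,105)
m=cv2.morphologyEx(m,cv2.MORPH_OPEN,np.ones((35,35),np.uint8))
c=max(cv2.findContours(m,0,2)[0],key=cv2.contourArea); rc=cv2.minAreaRect(c); bp=(cv2.boxPoints(rc)+.5)/8-.5+np.array([342,216])
w=onz('top',bp,.088); print(rc,w,w.mean(0))
for i in range(4): d=w[(i+1)%4]-w[i]; print(np.linalg.norm(d),np.degrees(np.arctan2(d[1],d[0])))
cv2.imwrite('pics/m.png',cv2.hconcat([g,m]))
print(proj('top',[[.4571,-.314,.088],[.4571,-.314,.054]]),proj('side',[[.4571,-.314,.088],[.4571,-.314,.054]]))
# side chroma-based: look at R-G
# depth-based head top points (both cams)
for n,A,(v0,v1,u0,u1) in(('top',T,(216,242,342,372)),('side',S,(262,292,206,240))):
    P=[];vv,uu=np.mgrid[v0:v1,u0:u1]; uv=np.c_[uu.ravel(),vv.ravel()].astype(float);c0,d=ray(n,uv);D=A['d'][v0:v1,u0:u1].ravel()
    X=c0+d*D[:,None]; k=(X[:,2]>.080)&(X[:,2]<.095); X=X[k]; r_=cv2.minAreaRect((X[:,:2]*1000).astype(np.float32)); print(n,len(X),X.mean(0),r_)
E
```

```text
Traceback (most recent call last):
ValueError: max() iterable argument is empty
```

```bash
python3 - <<'E'
from h import *
np.set_printoptions(precision=4,suppress=True,linewidth=200)
T=np.load('top0.npz');S=np.load('side0.npz')
print(T['p'].max(2)[222:238,348:368])
print(proj('top',[[.4571,-.314,.088],[.4571,-.314,.054]]),proj('side',[[.4571,-.314,.088],[.4571,-.314,.054]]))
for n,A,(v0,v1,u0,u1) in(('top',T,(216,242,342,372)),('side',S,(262,292,206,240))):
    vv,uu=np.mgrid[v0:v1,u0:u1]; uv=np.c_[uu.ravel(),vv.ravel()].astype(float);c0,d=ray(n,uv);D=A['d'][v0:v1,u0:u1].ravel()
    X=c0+d*D[:,None]; k=(X[:,2]>.078)&(X[:,2]<.098); X=X[k]; r_=cv2.minAreaRect((X[:,:2]*1000).astype(np.float32)); print(n,len(X),X.mean(0),X[:,2].min(),X[:,2].max(),r_)
E
```

```text
[[213 211 208 207 206 207 206 206 209 212 212 209 208 210 219 178  82  33  34  31]
 [210 207 207 208 207 209 210 212 215 216 170 100  50 105 197 205 112  25  35  31]
 [210 209 207 209 211 214 213 215 197 117  18  18  40  29 166 229 152  27  29  30]
 [209 209 208 214 211 215 170  60   0  15  49  60  56  50  66 181 183  85  22  31]
 [208 212 217 223 137  52  52  19  41  69  67  59  55  51  38  95 207 154  17  28]
 [213 213 218 205 111   1  25  65  78  67  64  57  54  51  42  44 180 156  42  23]
 [221 158  39   0   0  59  79  77  67  62  58  55  52  50  45  33  72 123  83  18]
 [218 134   0   0  17  70  83  69  63  62  55  53  51  49  40  34  66 192 153  23]
 [158  63  25   0   8  32  61  69  61  56  56  48  45  38  30  91 190 226 171  66]
 [161  82  44   3   5  14  52  67  59  55  49  41  41  58  98 187 215 212 172  73]
 [168 107  81  33   4   2  19  52  59  49  51  48  97 197 224 212 205 206 218 142]
 [224 165 102  66   4   2   9  30  41  32  90 151 203 215 208 203 202 203 213 166]
 [216 166 104  74  33   9   0  32  59  68 182 221 211 204 202 202 203 202 207 169]
 [214 221 172 105  85  60  69 144 212 224 216 209 205 203 203 203 201 202 208 227]
 [215 213 219 166 113 117 193 223 213 210 205 203 202 203 205 208 209 206 209 220]
 [218 209 210 214 219 218 214 208 206 206 204 206 207 210 208 208 212 153 100  56]]
[[358.4448 228.4935]
 [354.9141 229.1192]] [[221.8102 274.7381]
 [222.1804 284.3448]]
top 100 [ 0.4569 -0.3116  0.0861] 0.07844793823764573 0.09286692315129885 ((456.5820007324219, -312.26629638671875), (22.487272262573242, 32.274131774902344), 29.17670249938965)
side 142 [ 0.4565 -0.3193  0.0865] 0.07804670944056069 0.09236937805942735 ((456.352294921875, -316.5150451660156), (22.023517608642578, 33.80059051513672), 28.27855682373047)
```

Candidates in the top view:

| Pin | Pixel | Distance from base |
|---|---|---|
| In the stand | (358,228) | 0.55 m |
| Loose | (312,256) | 0.43 m |
| Loose | (358,267) | 0.47 m |

The one in the stand is farthest, and the crop confirms it stands in the grey block. It sits at (0.457, -0.314) with its short axis at 28.7°. Its top is at about 0.088 and the stand top triangulates to 0.054, both matching the text. The deck hole is at about (0.508, -0.0065) and the index line at y≈-0.0445. First I'll move the deck.

```bash
cat >> h.py <<'E'
from scipy.spatial.transform import Rotation as Ro
def qd(deg):
    t=np.radians(deg);y=np.array([np.cos(t),np.sin(t),0]);z=np.array([0,0,-1.]);x=np.cross(y,z)
    return Ro.from_matrix(np.c_[x,y,z]).as_quat()
def st(msg=''):
    s=r.read_state(); print(msg,'t%.2f'%s['time_s'],'p',np.round(s['eef_pos'],4),'F',np.round(s['contact_force'],1),'M',np.round(s['torque'],2),'w%.4f'%s['grip_width']); return s
E
python3 - <<'E'
from h import *
T=np.load('top0.npz');v0,v1,u0,u1=200,226,254,276
vv,uu=np.mgrid[v0:v1,u0:u1]; uv=np.c_[uu.ravel(),vv.ravel()].astype(float);c0,d=ray('top',uv)
X=c0+d*T['d'][v0:v1,u0:u1].ravel()[:,None];X=X[(X[:,2]>.085)]; print(len(X),X.mean(0),cv2.minAreaRect((X[:,:2]*1000).astype(np.float32)))
for a in(-1,179):
  for p in([.5072,-.0585,.084],[.5072,-.0965,.084],[.5072,-.0445,.15]): print(a,r.solve_ik(p,qd(a)))
for a in(28.7,208.7): print(a,r.solve_ik([.4568,-.314,.084],qd(a)))
E
```

```text
62 [ 0.49907236 -0.05279041  0.17790917] ((465.59832763671875, -22.57268524169922), (28.03769302368164, 136.50399780273438), 49.86606979370117)
-1 [-2.65034727e-01  5.24953291e-01  1.77840579e+00 -4.44089210e-16
  8.38233573e-01 -2.47581434e-01]
-1 [-3.36534978e-01  5.32920576e-01  1.76237159e+00 -4.44089210e-16
  8.46300489e-01 -3.19081686e-01]
-1 [-2.38135884e-01  4.27337327e-01  1.71715231e+00 -4.44089210e-16
  9.97103015e-01 -2.20682592e-01]
179 [-2.65034727e-01  5.24953291e-01  1.77840579e+00 -4.44089210e-16
  8.38233573e-01  2.89401122e+00]
179 [-3.36534978e-01  5.32920576e-01  1.76237159e+00 -4.44089210e-16
  8.46300489e-01  2.82251097e+00]
179 [-2.38135884e-01  4.27337327e-01  1.71715231e+00 -4.44089210e-16
  9.97103015e-01  2.92091006e+00]
28.7 [-7.40481585e-01  5.86545981e-01  1.65357474e+00 -4.44089210e-16
  9.01471932e-01 -1.24139108e+00]
208.7 [-7.40481585e-01  5.86545981e-01  1.65357474e+00 -4.44089210e-16
  9.01471932e-01  1.90020157e+00]
```

```bash
python3 - <<'E'
from h import *
q=qd(-1)
r.reach([.5075,-.0585,.19],q); st('above')
command_gripper(.05); 
r.move_straight([.5075,-.0585,.084],q,speed=.12,max_force=8); st('down')
command_gripper(0.0,20); st('grip')
p,_=optics.get_image('top'); cv2.imwrite('pics/g1.png',cv2.resize(p[180:250,180:320,::-1],None,fx=5,fy=5,interpolation=cv2.INTER_CUBIC))
p,_=optics.get_image('side'); cv2.imwrite('pics/g1s.png',cv2.resize(p[120:270,190:300,::-1],None,fx=4,fy=4,interpolation=cv2.INTER_CUBIC))
E
```

```text
above t2.22 p [ 0.5075 -0.0593  0.1901] F [-0.4 -0.6 -0.4] M [ 0.01  0.04 -0.  ] w0.0856
down t3.69 p [ 0.508  -0.0586  0.0846] F [ 0.4 -0.7 -0. ] M [ 0.03 -0.01  0.02] w0.0499
grip t4.08 p [ 0.5086 -0.0587  0.0847] F [3.1 0.2 3.1] M [ 0.05 -0.31 -0.02] w0.0154
```

View pics/g1s.png

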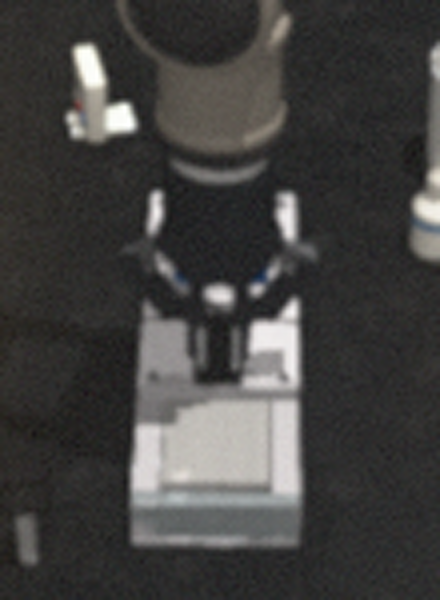

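The fingers hold the grip (width 15.4 mm, x≈0.5087, with the edge measurements giving 0.5080). Now I'll slide it 38 mm to -y.

```bash
python3 - <<'E'
from h import *
q=qd(-1)
f=r.move_straight([.5082,-.0965,.0845],q,speed=.05,max_force=15); print(f); st('slid'); r.hold(.2); st('h')
command_gripper(.05); st('open')
r.move_straight([.5082,-.0965,.13],q,speed=.15); st()
r.reach([.4568,-.314,.18],qd(28.7)); st('at pin')
for n in('top','side'):
    p,d=optics.get_image(n); np.savez(n+'1.npz',p=p,d=d); cv2.imwrite(f'pics/{n}1.png',p[:,:,::-1])
a=cv2.imread('pics/top1.png')[185:245,180:320];b=cv2.imread('pics/side1.png')[150:320,165:285]
cv2.imwrite('pics/t1c.png',cv2.resize(a,None,fx=5.5,fy=5.5,interpolation=cv2.INTER_CUBIC));cv2.imwrite('pics/s1c.png',cv2.resize(b,None,fx=3.5,fy=3.5,interpolation=cv2.INTER_CUBIC))
E
```

```text
False
slid t5.09 p [ 0.508  -0.0971  0.0847] F [ 1.4 -1.1  4.8] M [-0.23 -0.13  0.07] w0.0156
h t5.29 p [ 0.508  -0.097   0.0847] F [ 0.4 -1.   5.5] M [-0.24 -0.08 -0.01] w0.0156
open t5.72 p [ 0.5079 -0.0964  0.0842] F [-0.5  0.2  0.2] M [ 0.07 -0.03  0.03] w0.0500
 t6.17 p [ 0.5081 -0.0964  0.1299] F [-0.2  0.6 -0. ] M [0.02 0.05 0.01] w0.0498
at pin t7.08 p [ 0.4565 -0.3131  0.1788] F [0.5 0.3 0. ] M [-0.02 -0.03  0.04] w0.0498
```

View pics/t1c.png

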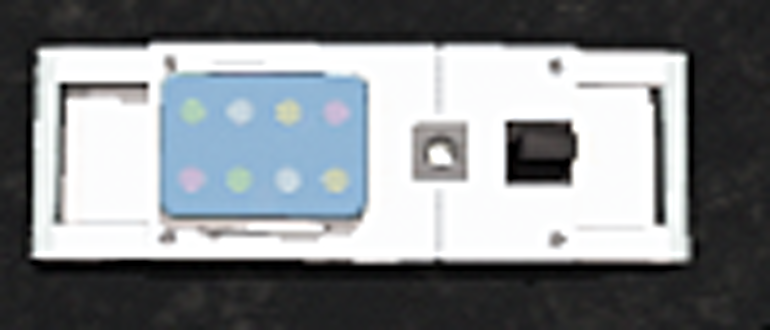

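View pics/s1c.png

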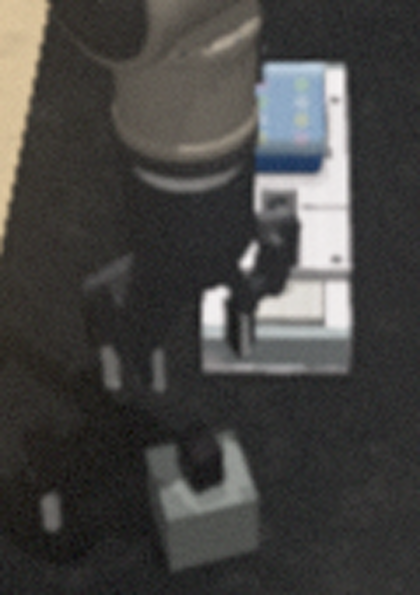

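The top crop shows the deck hole at about (259,212) full-frame, with the dark line through it, and nothing else has moved. Next I'll grasp the pin.

```bash
python3 - <<'E'
from h import *
print(onz('top',[(259.1,211.8)],.058))
q=qd(28.7)
f=r.move_straight([.4568,-.314,.083],q,speed=.1,max_force=8); print(f); s=st('down')
command_gripper(0.0,50); st('grip'); r.hold(.1); s=st('h')
p=s['eef_pos']
r.move_straight([p[0],p[1],.105],q,speed=.08,max_force=15); st('lift1')
r.move_straight([p[0],p[1],.17],q,speed=.12,max_force=15); st('lift2')
for n in('top','side'):
    P,d=optics.get_image(n); cv2.imwrite(f'pics/{n}2.png',P[:,:,::-1])
b=cv2.imread('pics/side2.png')[180:330,165:265]
cv2.imwrite('pics/s2c.png',cv2.resize(b,None,fx=4,fy=4,interpolation=cv2.INTER_CUBIC))
E
```

```text
[[ 0.50866308 -0.0433761   0.058     ]]
False
down t8.30 p [ 0.4572 -0.3143  0.0836] F [-0.7 -0.3  0.4] M [0.02 0.02 0.01] w0.0502
grip t8.66 p [ 0.4571 -0.3143  0.0837] F [-0.7 -0.5  5.2] M [ 0.11  0.1  -0.03] w0.0209
h t8.76 p [ 0.4571 -0.3143  0.0837] F [-0.6  0.7  4.6] M [ 0.06  0.09 -0.07] w0.0212
lift1 t9.18 p [ 0.457  -0.3142  0.105 ] F [-0.2  0.7 -1.2] M [0.02 0.05 0.01] w0.0215
lift2 t9.88 p [ 0.4567 -0.3139  0.1692] F [ 0.  -0.2 -0.6] M [ 0.01 -0.    0.01] w0.0212
```

View pics/s2c.png

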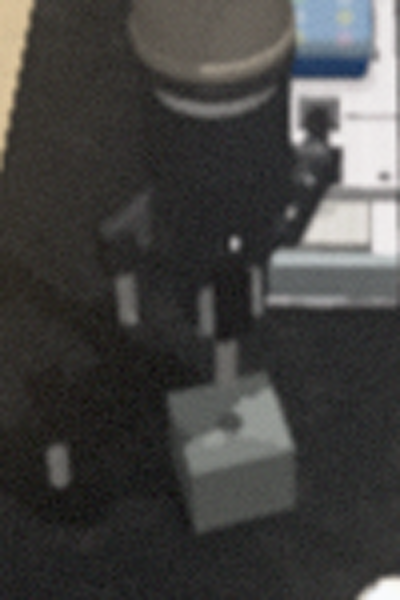

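Pin in hand, with the shaft clear of the stand in the side crop at (228,360). The tip is at TCP z - 0.0797. Now to the deck hole.

```bash
python3 - <<'E'
from h import *
q=qd(-1); x,y=.5089,-.0444
r.move_straight([.4568,-.314,.195],qd(28.7),speed=.15)
r.reach([x,y,.195],q); st('above')
r.move_straight([x,y,.148],q,speed=.12,max_force=8); r.hold(.15); st('low')
for n in('top','side'):
    P,d=optics.get_image(n); cv2.imwrite(f'pics/{n}3.png',P[:,:,::-1])
b=cv2.imread('pics/side3.png')[130:250,195:285]
cv2.imwrite('pics/s3c.png',cv2.resize(b,None,fx=5,fy=5,interpolation=cv2.INTER_CUBIC))
f=r.move_straight([x,y,.128],q,speed=.03,max_force=5); print(f); st('touch')
E
```

```text
above t11.36 p [ 0.5088 -0.045   0.1945] F [ 0.3  0.1 -0.5] M [ 0.04  0.06 -0.01] w0.0212
low t12.05 p [ 0.5095 -0.0448  0.1489] F [-0.1 -0.7 -0.3] M [ 0.06 -0.02  0.02] w0.0215
False
touch t12.97 p [ 0.509  -0.0444  0.128 ] F [ 0.2 -1.2 -0.7] M [ 0.02  0.02 -0.01] w0.0214
```

View pics/s3c.png

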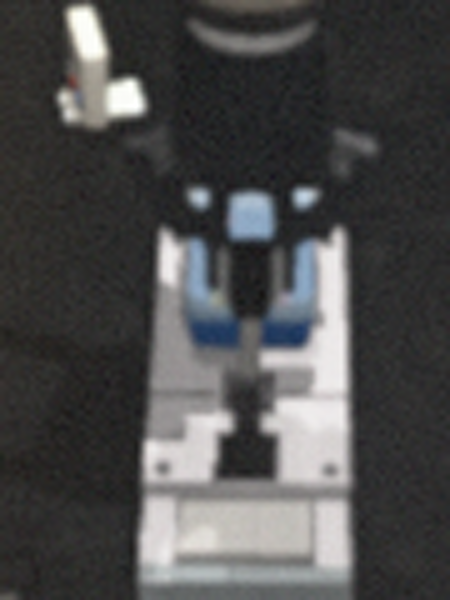

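The tip is already 10 mm inside the deck hole without any contact force. I'll continue to the plate.

```bash
python3 - <<'E'
from h import *
q=qd(-1); x,y=.5089,-.0444
f=r.move_straight([x,y,.110],q,speed=.02,max_force=5); print(f); st('touch'); r.hold(.1); st()
E
```

```text
True
touch t13.55 p [ 0.5089 -0.0444  0.1176] F [-0.2 -0.9  5.1] M [0.03 0.12 0.03] w0.0215
 t13.65 p [ 0.5089 -0.0444  0.1176] F [-0.6  0.1  4.5] M [ 0.    0.11 -0.03] w0.0209
```

```bash
cat > sweep.py <<'E'
import sys
from h import *
q=qd(-1)
def sweep(y0,y1,zc,step=.0008):
    n=int(abs(y1-y0)/step); 
    for i,y in enumerate(np.linspace(y0,y1,n+1)[1:]):
        x=.5089+.018*(y+.0444)
        r.move_straight([x,y,zc],q,speed=.012)
        s=r.read_state();F=s['contact_force'];z=s['eef_pos'][2]
        print('%.2f y%.4f x%.4f z%.4f F %.1f %.1f %.1f'%(s['time_s'],s['eef_pos'][1],s['eef_pos'][0],z,*F))
        if z<.1165: print('DROP'); return True
        if F[2]>16 or abs(F[1])>18: print('big F'); return None
        if s['time_s']>45: return None
    return False
E
python3 - <<'E'
from sweep import *
y=-.0444
r.move_straight([.5089,y,.1163],q,speed=.01); st('press')
sweep(y,y-.0032,.1163)
E
```

```text
press t13.90 p [ 0.509  -0.0444  0.1176] F [-3.5  0.9 13. ] M [0.2  0.86 0.05] w0.0216
14.15 y-0.0447 x0.5089 z0.1176 F -3.6 3.3 13.8
14.40 y-0.0450 x0.5090 z0.1176 F -3.7 5.9 14.2
14.65 y-0.0456 x0.5091 z0.1176 F -2.8 7.6 13.1
14.90 y-0.0464 x0.5092 z0.1176 F -2.7 6.8 13.7
```

```bash
sed -i 's/z<.1165/z<.1172 or F[2]<2.5/' sweep.py; python3 - <<'E'
from sweep import *
sweep(-.0476,-.0585,.1167,.001)
E
```

```text
15.15 y-0.0477 x0.5092 z0.1176 F -0.8 5.2 9.6
15.40 y-0.0486 x0.5092 z0.1176 F -1.2 6.8 9.9
15.65 y-0.0496 x0.5092 z0.1176 F -0.7 6.7 9.0
15.90 y-0.0507 x0.5092 z0.1176 F -1.0 6.2 9.4
16.15 y-0.0518 x0.5092 z0.1176 F -1.0 5.8 9.0
16.40 y-0.0529 x0.5092 z0.1176 F -1.2 5.5 8.8
16.65 y-0.0540 x0.5092 z0.1176 F -0.5 6.6 10.0
16.90 y-0.0551 x0.5092 z0.1176 F -1.5 5.8 10.0
17.15 y-0.0562 x0.5091 z0.1176 F -2.0 6.2 9.2
17.40 y-0.0573 x0.5091 z0.1176 F -0.3 6.6 9.8
```

Nothing found on the -y side (about 13 mm). Now the +y side.

```bash
python3 - <<'E'
from sweep import *
r.move_straight([.5088,-.0575,.1195],q,speed=.02)
r.move_straight([.5089,-.0452,.1195],q,speed=.03); st('back')
r.move_straight([.5089,-.0452,.1167],q,speed=.01); st('press')
sweep(-.0452,-.0295,.1167,.001)
E
```

```text
back t18.26 p [ 0.5088 -0.0449  0.1194] F [-0.8 -0.3 -1.1] M [-0.02  0.01 -0.  ] w0.0215
press t18.69 p [ 0.5091 -0.0452  0.1176] F [-2.1  0.6  8.2] M [ 0.19  0.51 -0.01] w0.0207
18.94 y-0.0447 x0.5092 z0.1176 F -1.8 -2.1 6.5
19.19 y-0.0441 x0.5093 z0.1176 F -2.3 -3.5 8.6
19.44 y-0.0432 x0.5094 z0.1176 F -2.4 -4.4 6.3
19.69 y-0.0422 x0.5094 z0.1176 F -2.3 -4.3 5.9
19.94 y-0.0412 x0.5094 z0.1176 F -1.8 -4.6 6.2
20.19 y-0.0401 x0.5095 z0.1176 F -1.6 -4.7 6.8
20.44 y-0.0391 x0.5095 z0.1176 F -1.1 -4.1 6.2
20.69 y-0.0380 x0.5095 z0.1175 F -1.0 -4.6 7.1
20.94 y-0.0368 x0.5095 z0.1175 F -1.5 -3.9 5.8
21.19 y-0.0354 x0.5095 z0.1172 F -1.2 -3.3 4.1
21.44 y-0.0334 x0.5089 z0.1164 F 0.2 -0.3 -0.4
DROP
```

It dropped at y≈-0.0338, 11 mm to +y of the line and so within the stated 12 mm. Now I'll push down gently.

```bash
python3 - <<'E'
from sweep import *
f=r.move_straight([.5091,-.0336,.108],q,speed=.02,max_force=10); print(f); r.hold(.1); st()
E
```

```text
False
 t22.12 p [ 0.509  -0.0335  0.108 ] F [ 0.3  0.3 -0.9] M [-0.04 -0.03  0.01] w0.0213
```

```bash
python3 - <<'E'
from sweep import *
f=r.move_straight([.5091,-.0336,.091],q,speed=.03,max_force=10); print(f); st()
f=r.move_straight([.5091,-.0336,.0855],q,speed=.012,max_force=10); print(f); r.hold(.2); st('home?')
E
```

```text
False
 t22.84 p [ 0.5092 -0.0336  0.091 ] F [ 0.1 -0.8 -1. ] M [ 0.02 -0.    0.01] w0.0212
True
home? t23.42 p [ 0.5093 -0.0336  0.0877] F [-1.  -0.2  4.6] M [-0.03  0.16 -0.03] w0.0210
```

It stopped at TCP z=0.0877, exactly the expected fully home height. Releasing, backing off and checking.

```bash
python3 - <<'E'
from sweep import *
command_gripper(.05); st('open')
r.move_straight([.5091,-.0336,.19],q,speed=.12,max_force=8); st('up')
r.reach([.40,-.25,.30],q); st('away')
for n in('top','side'):
    P,d=optics.get_image(n); np.savez(n+'4.npz',p=P,d=d); cv2.imwrite(f'pics/{n}4.png',P[:,:,::-1])
a=cv2.imread('pics/top4.png')[185:245,180:320];b=cv2.imread('pics/side4.png')[150:270,200:290]
cv2.imwrite('pics/t4c.png',cv2.resize(a,None,fx=5.5,fy=5.5,interpolation=cv2.INTER_CUBIC));cv2.imwrite('pics/s4c.png',cv2.resize(b,None,fx=5,fy=5,interpolation=cv2.INTER_CUBIC))
for n,(v0,v1,u0,u1) in(('top',(200,225,245,262)),('side',(180,215,230,262))):
    d=np.load(n+'4.npz')['d'];vv,uu=np.mgrid[v0:v1,u0:u1]; uv=np.c_[uu.ravel(),vv.ravel()].astype(float);c0,dd=ray(n,uv)
    X=c0+dd*d[v0:v1,u0:u1].ravel()[:,None]; k=(X[:,2]>.082)&(X[:,2]<.10)&(abs(X[:,1]+.0336)<.02); X=X[k]; print(n,len(X),X.mean(0),np.percentile(X[:,2],[50,90]),cv2.minAreaRect((X[:,:2]*1000).astype(np.float32)))
E
```

```text
open t23.81 p [ 0.5087 -0.0335  0.0869] F [-0.1  0.5 -0.1] M [ 0.04 -0.    0.04] w0.0500
up t24.82 p [ 0.5087 -0.0335  0.1893] F [-0.5  0.6  0. ] M [ 0.06  0.02 -0.03] w0.0503
away t25.85 p [ 0.4002 -0.2493  0.2992] F [ 0.8 -0.2  0.1] M [ 0.01 -0.02  0.01] w0.0502
top 100 [ 0.50836561 -0.03201245  0.08968739] [0.09007765 0.09267793] ((508.33837890625, -32.116119384765625), (30.40730094909668, 21.76983642578125), 89.53683471679688)
side 77 [ 0.50801273 -0.03906086  0.09045297] [0.09108361 0.09348131] ((508.2217712402344, -35.88655090332031), (19.443599700927734, 34.66912841796875), 0.17027945816516876)
```

View pics/t4c.png

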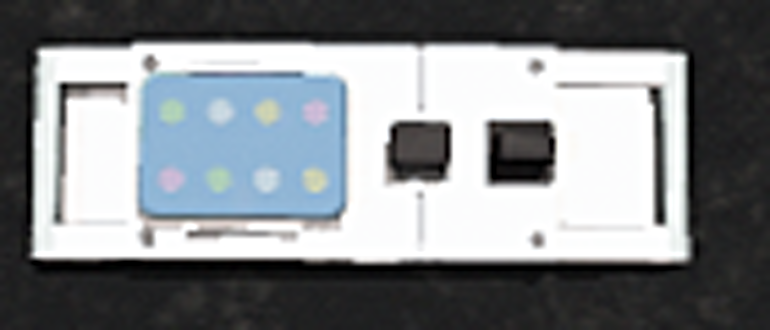

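View pics/s4c.png

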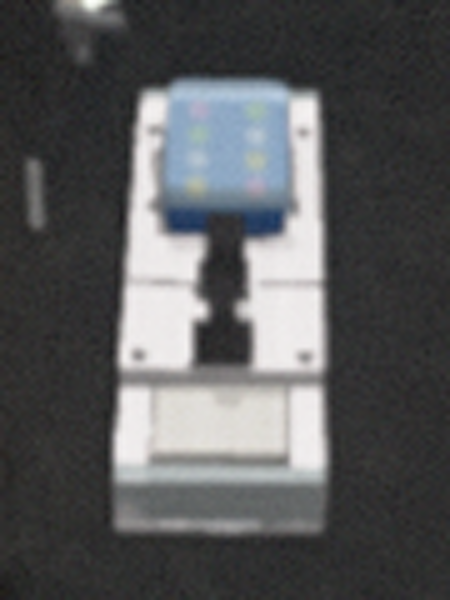

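View pics/top4.png

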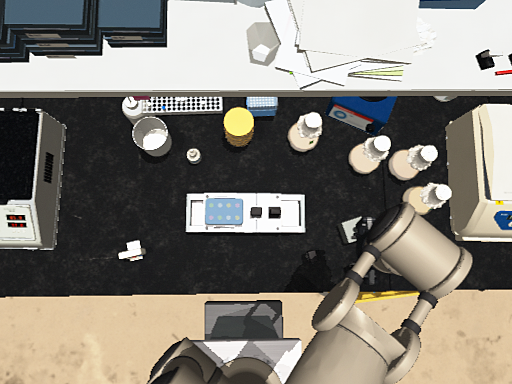

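The pin head stands square on the collar at top crop (420,150), level with the deck grip. Its top is at about 0.091 m against the expected 0.092, and the gripper is clear. The glassware is where it was. Handing in.

```bash
python3 -c "
from h import *
st(); print(r.finish_job())"
```

```text
t25.95 p [ 0.4004 -0.2489  0.2992] F [ 0.6 -0.5 -0.5] M [0.02 0.04 0.02] w0.0501
the job is handed in; nothing more can be done
None
```

The deck is locked with the pin fully home. I handed the job in at about 26 s, with the gripper open and clear.

- **Deck and pin:** I slid the deck to the index line by its grip. I then took the pin from the stand; it was the farthest of the three look-alikes from the base, at 0.55 m. It went straight into the deck hole without touching the sides.
- **Finding the lower hole:** I swept along the plate pressing at about 6–10 N. The first 3 mm was harder than intended, at about 14 N. The -y side gave nothing; on the +y side the pin dropped in about 11 mm from the line.
- **Seating:** The pin then slid down freely and stopped at the expected height (TCP z 0.0877 m) with about 5 N of contact.
- **Last checks:** The head's top measured about 0.090–0.091 m in both views, against 0.092 m expected and within camera error. The head stands square on the collar and level with the deck grip. The two views put the head's centre about 4 mm apart along y, because each sees different faces of it. In the final top view nothing else appeared to have moved, but the arm partly hid the stand and the loose pins.

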